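# Rock a jammed vial out of its block and stand it in the tub

## Task

The capped amber vial is jammed in the well of the white vial block. Rock it from side to side along the line of the blue marks, firmly both ways, until it is free, then draw it straight up and stand it upright on the floor of the blue tub, setting it down rather than dropping it. Do not lift the block off the bench or tip it over with the vial, and leave the two white jars and the carton alone.

Things in the scene. Friction and masses are not known exactly. Their poses are not given: they have to be found in the camera images.
- block: White vial block, 180 (x) x 200 (y) x 85 mm high, aluminium top, round well in the middle of its top, three blue bars on either side of the well (along +y and -y). It stands loose on the bench and weighs 3.5 kg: pulling over about 35 N on a vial still jammed lifts it. Origin: centre of its underside, z up; small dark display on its -x face. The rocking line is its y axis.
- well_mouth (a point): Centre of the well's round mouth (43 mm across) in the block's top face, 85 mm above the bench. The rim is 6 mm thick and acts as the pivot of the rocking; below it the well is 43 mm wide along the block's x and 60 mm along y. The vial's foot rests 60 mm below this point.
- jaw_left (a joint): Hidden stiff jaw in the well on the block's +y side, 43 mm below the mouth, hooked about 3.5 mm into the groove round the vial's foot. Value in m: 0 jammed, 0.0055 pressed fully back; past 0.004 it lets the vial by. No spring: it yields when the vial's foot leans on it with about 10 N and stays where left. Leaning the vial's top towards the block's -y pushes it back.
- jaw_right (a joint): The same on the block's -y side: leaning the vial's top towards +y pushes it back. Both must be back before the vial comes out: lean it about 0.15 to 0.19 rad (9 to 11 degrees) each way about the well mouth, some 6 to 8 N at the cap; further leaning tips the block. Pulled straight before that, the vial rises only about 5 mm and stops dead.
- vial: Amber round vial, 40 mm in diameter, 140 mm tall, about 0.16 kg, paper label, white screw cap (44 mm in diameter, the top 28 mm). A groove 16 mm high and 31 mm in diameter runs round it 8 mm above its foot (38 mm across, flat beneath). In the block 80 mm of it stands out of the well. Origin: centre of the underside of its foot, z along the vial towards the cap.
- vial_cap (a point): Centre of the vial's cap, 126 mm above the vial's foot (14 mm below the top of the cap): a good place for a firm grip (30 to 50 N does no harm).
- tub: Open blue plastic tub, 210 (x) x 170 (y) x 60 mm high outside, walls and floor 4 mm thick, standing firmly on the bench. Origin: centre of its underside, z up.
- tub_in (a point): Centre of the tub's inner floor, 4 mm above the bench.
- jar_a: White plastic jar, 58 mm in diameter, 75 mm tall; leave alone. Origin: centre of its underside.
- jar_b: Another white plastic jar, the same; leave alone. Origin: centre of its underside.
- carton: White carton 60 x 130 x 70 mm high; leave alone. Origin: centre of its underside.
There are look-alikes about, which are no part of the job. Of the things that look like the vial, the larger one is meant.

How it is judged:
On the way:
1. the vial, still in its well, has been rocked both ways so that both jaws are pressed back by more than 2.5 mm (value of joint each of jaw_left, jaw_right above 0.0025 m and z of vial in the frame of block below 0.05 m), for 0.05 s.
At the end, for the whole second after the job is handed in: The vial stands upright (within 0.08 rad) and at rest on the floor of the tub (its foot within 5 mm of the floor, inside the walls), and the block stands flat on the bench (x of vial in the frame of tub_in between -0.09 and 0.09 m and y of vial in the frame of tub_in between -0.07 and 0.07 m and z of vial in the frame of tub_in between -0.004 and 0.005 m and angle between vial's own z axis and vertical below 0.08 rad and linear speed of vial below 0.02 m/s and angle between block's own z axis and vertical below 0.03 rad and height (world z) of block below 0.005 m); the robot touches nothing.
It fails at once if the block is lifted (its underside's centre more than 20 mm above the bench) or tipped by more than 0.25 rad (height (world z) of block above 0.02 m or angle between block's own z axis and vertical above 0.25 rad).
It fails at once if the vial is dropped into the tub (faster than 0.7 m/s within 50 mm of its floor) (horizontal distance between vial and tub_in below 0.1 m and z of vial in the frame of tub_in below 0.05 m and linear speed of vial above 0.7 m/s).
It fails at once if a jar or the carton is moved by more than 30 mm (distance of any of jar_a, jar_b, carton from where it was at the start of the episode above 0.03 m).
It also fails if it takes over 64 s, if anything falls off the work surface, if the arm or the gripper's body presses on something with over 40 N, if the wrist force passes 120 N, or if a joint passes its speed limit or range.

## Robot

A 7-joint arm with a two-finger parallel gripper is mounted at the origin on the work surface. World frame = base frame: x ahead of the robot, y to its left, z up, the work surface at z = 0. Lengths are in m, angles in rad, forces in N, time in s.
With the tool pointing down it reaches from about 0.425 to 0.825 m from the base axis. Payload 3.6 kg.
Tool frame: the origin (TCP) lies on the mounting face of the last link; the fingertips stand 173 mm ahead of it and the grasp point (between the pads) lies 155 mm ahead of it; z points along the fingers, y is the line along which they close (so a half turn about z gives the same grasp; the last joint's range is limited). The gripper opens to 85 mm and grips with 20 to 120 N. Pads are 22 mm wide; open, the fingers measure 114 mm over their backs; the gripper's body (76 mm by 85 mm) begins 54 mm behind the grasp point. The pads swing forward as they close: fully open they stand 13 mm farther back than shut.
Start: joints at [-0.026, 0.615, -0.013, 1.423, 0.008, 1.103, -0.04], TCP at [0.65, 0, 0.405] pointing down, gripper open.
Joint ranges: [-3.12, 3.12], [-0.3, 2.06], [-1.34, 1.32], [0.26, 2.42], [-1.36, 4.5], [0.01, 1.98], [-2.84, 2.84]. Speed limits (rad/s): [2.79, 2.79, 3.14, 3.14, 3.14, 3.14, 3.14].

## Interface

Orientations are given as [roll, pitch, yaw] about the fixed x, y, z axes, in that order (R = Rz(yaw) Ry(pitch) Rx(roll)).
In Python, from station import * gives the robot as it stands.
- The arm moves only by the shell command python3 -m pendant 'ROWS' [OPENING]. ROWS is JSON, a list of rows, each a list of 2 entries, a list of its own where there are three numbers: the shift along the tool's x, y, z as a fraction of full scale, then the turn, a rotation vector about the tool's x, y, z as a fraction of full scale. A call has 1 to 12 rows; each row is the pose to reach, as a shift and turn from the pose commanded when the call began, along the tool's axes at that moment; what a row does not reach only later rows make up. Full scale, the value 1, is 500 mm for a shift and pi/2 rad for a turn. A row lasts 1/8 s, in which the tool goes at most 62.5 mm and 10.7 degrees, less where a joint would pass 70% of its speed; a pose out of reach is approached as far as the arm can. A call with a number of a shift or a turn outside -1 to 1 is refused whole. A call with a gripper value outside its range is refused whole. OPENING is the closure, from 0 (fully open) to 1 (shut), set as the call begins (- or left out, the last holds). The fingers move at their own pace and stop on an object; the grip force is fixed at half the most. Time passes only in rows, so rows that repeat a pose let the fingers close. It gives the time, the measured TCP pose, the force, the opening and the grip force at its end, in the units of the state.
- get_state(): the state, without advancing time (a new reading comes with each control period).
- get_image(name): name is "scene" or "side" or "wrist"; returns the picture (384x512x3 uint8, red, green, blue); there is no depth.
- camera_params(name): a dict with "intrinsics" (3x3 intrinsics, pixels), "R" (3x3) and "t" (3): a world point X has camera coordinates R X + t. Camera axes: x right, y down, z forward; pixel columns grow to the right and rows downward; lengths in m; the calibration is good to about 2 mm. A picture is of the moment at which its call begins: read the wrist's pose just before it. camera_params takes no time and is no camera call; for the wrist camera it gives the pose at the moment of the call.
- close_job(): hands the job in; it is judged then, once.
The state is a dict: "t": time; "joints": joint angles; "joint_vel": joint speeds; "tau": joint torques, N m; "tcp_pos": TCP position; "eef_rot": TCP orientation; "ft_force": force on the tool from outside, world axes, zero at the start; "wrist_torque": the same for the moment, N m; "opening": finger opening in m; "finger_force": force on a finger pad.
Only numpy, scipy, OpenCV 4.12 (cv2) and the standard library are available. Lean on these libraries where they do the work, as an engineer would, in place of code of your own. Each camera call takes 0.05 s, during which the arm holds its last target. There are 200 camera calls.

## Working session

There is one attempt and no reset: what is moved stays moved. The work goes in short steps, Python scripts to look and compute and a shell command to move; the robot and the scene stay as the last step left them, time stands still between calls to the robot, and variables do not carry over. Pictures are saved under pics/ and viewed, at most 11 in all, crops included, and the job is handed in when it is done.

```bash
mkdir -p pics
python3 - <<'E'
from station import *
import cv2,numpy as np
print(get_state())
ims=[]
for n in("scene","side","wrist"):
    im=get_image(n);cv2.imwrite(f"pics/{n}0.png",im[:,:,::-1]);ims.append(im)
    p=camera_params(n);print(n,np.round(p["intrinsics"],1).tolist(),np.round(p["R"],3).tolist(),np.round(p["t"],3).tolist())
E
```

```text
{'t': 0.0, 'joints': array([-0.02655456,  0.61592766, -0.01261645,  1.4249454 ,  0.00810536,
        1.10342125, -0.04041258]), 'joint_vel': array([-0.00076161,  0.00099548, -0.00177534,  0.00078245, -0.00065579,
       -0.00036893,  0.00105822]), 'tau': array([ 1.38264377e-04, -4.69217670e+01,  2.59523503e-01, -1.71036780e+01,
        1.00907375e-02,  9.80606623e-03,  4.10031795e-07]), 'tcp_pos': array([6.49666594e-01, 5.00745794e-05, 4.03516681e-01]), 'eef_rot': array([-3.13894167e+00,  4.49132070e-05,  1.57090771e+00]), 'ft_force': array([-1.00893268, -0.19846674,  0.05897713]), 'wrist_torque': array([-0.00951807,  0.0851551 , -0.02384549]), 'finger_force': 0.0, 'opening': 0.08548753017033849}
scene [[448.6, 0.0, 259.2], [0.0, 448.6, 188.3], [0.0, 0.0, 1.0]] [[0.716, 0.698, 0.015], [0.593, -0.598, -0.539], [-0.367, 0.395, -0.842]] [-0.466, -0.275, 1.213]
side [[393.6, 0.0, 252.3], [0.0, 393.6, 192.5], [0.0, 0.0, 1.0]] [[0.928, -0.373, 0.01], [-0.272, -0.695, -0.665], [0.255, 0.614, -0.747]] [-0.588, 0.297, 0.722]
wrist [[322.4, 0.0, 248.5], [0.0, 322.4, 197.9], [0.0, 0.0, 1.0]] [[1.0, 0.0, -0.001], [0.0, -0.959, 0.282], [-0.001, -0.282, -0.959]] [-0.649, -0.037, 0.379]
```

View pics/scene0.png

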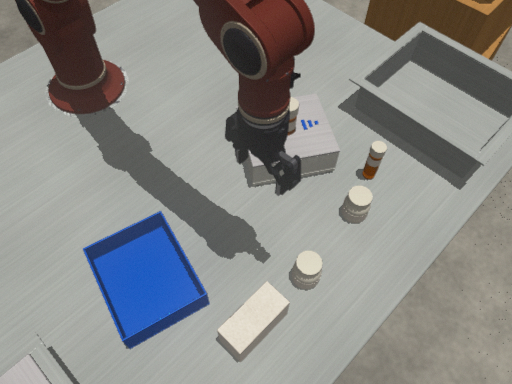

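View pics/side0.png

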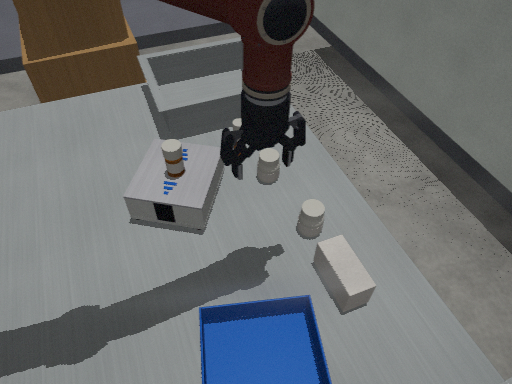

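View pics/wrist0.png

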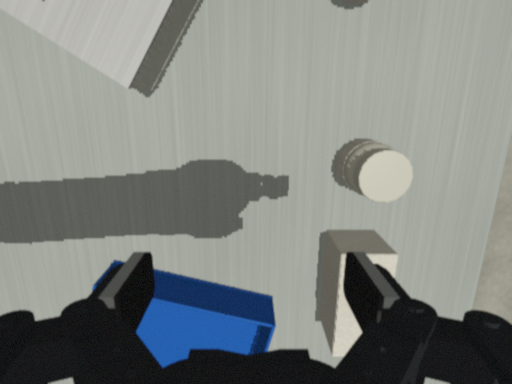

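The scene view shows the tub at about (145,280), the vial cap near (292,102), partly hidden by the arm, and blue bars at (310,125). The side view shows the cap at (172,147), with bars at (183,155) and (170,187). The small amber vial at scene (375,160) is the look-alike. I'll do a first localisation now.

```bash
cat > h.py <<'E'
from station import *
import cv2,numpy as np
def ray(p,uv):
    d=p["R"].T@np.linalg.inv(p["intrinsics"])@np.array([uv[0],uv[1],1.]);return -p["R"].T@p["t"],d
def onz(p,uv,z):
    o,d=ray(p,uv);return o+d*(z-o[2])/d[2]
def tri(*pu):
    A=np.zeros((3,3));b=np.zeros(3)
    for p,uv in pu:
        o,d=ray(p,uv);d/=np.linalg.norm(d);P=np.eye(3)-np.outer(d,d);A+=P;b+=P@o
    x=np.linalg.solve(A,b);return x
def proj(p,X):
    q=p["intrinsics"]@(p["R"]@np.array(X)+p["t"]);return q[:2]/q[2]
def blue(im):
    h=cv2.cvtColor(im,cv2.COLOR_RGB2HSV);return cv2.inRange(h,(105,120,50),(130,255,255))
def blobs(m,a0=8):
    n,l,s,c=cv2.connectedComponentsWithStats(m);return [(s[i,4],*np.round(c[i],1)) for i in range(1,n) if s[i,4]>=a0]
E
python3 - <<'E'
from h import *
for n in("scene","side"):
    im=cv2.imread(f"pics/{n}0.png")[:,:,::-1];p=camera_params(n);m=blue(im)
    for a,u,v in blobs(m): print(n,a,u,v,onz(p,(u,v),0.085).round(3))
p=camera_params("side");print("cap",onz(p,(172,143),.165).round(3))
p=camera_params("scene");print("cap",onz(p,(292,102),.165).round(3))
# tub outer rim by min area quad in scene (mixed heights, rough)
for uv in [(85,247),(158,215),(207,292),(132,340)]: print("tubrim",onz(p,uv,.06).round(3))
E
```

```text
scene 28 303.5 124.0 [0.545 0.254 0.085]
scene 18 309.7 123.2 [0.554 0.266 0.085]
scene 9 316.0 122.0 [0.562 0.279 0.085]
scene 9891 145.0 278.6 [ 0.584 -0.238  0.085]
side 10 184.5 149.8 [0.563 0.277 0.085]
side 12 184.2 154.1 [0.558 0.262 0.085]
side 8 184.5 158.5 [0.555 0.247 0.085]
side 34 169.5 182.8 [0.502 0.181 0.085]
side 25 167.7 187.6 [0.494 0.168 0.085]
side 9 165.4 192.3 [0.486 0.156 0.085]
side 10019 262.0 343.0 [ 0.556 -0.233  0.085]
cap [0.529 0.22  0.165]
cap [0.526 0.225 0.165]
tubrim [ 0.436 -0.278  0.06 ]
tubrim [ 0.481 -0.13   0.06 ]
tubrim [ 0.677 -0.17   0.06 ]
tubrim [ 0.648 -0.323  0.06 ]
```

Two views put the vial near (0.525, 0.218), with the rocking line at about 57° in world. I'll move above it with the fingers closing along that line and measure with the wrist camera.

```bash
python3 -m pendant '[[[0.05,-0.03,0],[0,0,-0.07]],[[0.11,-0.06,0],[0,0,-0.16]],[[0.18,-0.1,-0.01],[0,0,-0.26]],[[0.25,-0.14,-0.02],[0,0,-0.36]],[[0.32,-0.18,-0.03],[0,0,-0.46]],[[0.38,-0.22,-0.03],[0,0,-0.55]],[[0.43,-0.245,-0.03],[0,0,-0.61]],[[0.44,-0.25,-0.03],[0,0,-0.633]],[[0.44,-0.25,-0.03],[0,0,-0.633]],[[0.44,-0.25,-0.03],[0,0,-0.633]]]' 0
python3 - <<'E'
from h import *
p=camera_params("wrist");im=get_image("wrist");cv2.imwrite("pics/w1.png",im[:,:,::-1])
s=get_state();print(s["tcp_pos"],s["eef_rot"],s["ft_force"])
np.savez("w1.npz",**p)
for a,u,v in blobs(blue(im)): print(a,u,v,onz(p,(u,v),.085).round(4))
p=camera_params("scene");im=get_image("scene");cv2.imwrite("pics/s1.png",im[:,:,::-1])
E
```

```text
t: 1.4
tcp_pos: [0.526, 0.2183, 0.4194]
eef_rot: [-3.141, 0.001, 2.561]
ft_force: [0.4, -0.8, -0.3]
opening: 0.0854
finger_force: 0.0
[0.52591825 0.21843594 0.41947843] [-3.14075874e+00  7.70256316e-04  2.56159646e+00] [ 0.07113299  0.51926953 -0.39457657]
198 289.8 178.6 [0.5463 0.2515 0.085 ]
210 202.6 180.0 [0.5013 0.1803 0.085 ]
137 187.2 180.1 [0.4932 0.1678 0.085 ]
126 305.1 178.6 [0.5544 0.2639 0.085 ]
56 321.0 178.5 [0.5627 0.2767 0.085 ]
64 171.7 180.8 [0.4856 0.1548 0.085 ]
1298 17.8 296.3 [ 0.4968 -0.0618  0.085 ]
97 63.4 381.2 [ 0.6098 -0.0993  0.085 ]
```

View pics/w1.png

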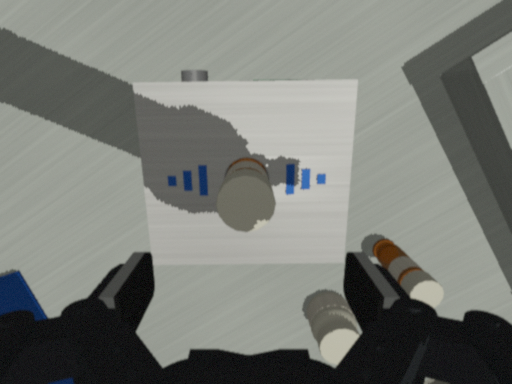

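The wrist view shows the block squarely, with bars at (172–203,180) and (290–321,179) and the cap top around (246,201). The bars give a block centre of (0.524, 0.216). I'll check the cap top's height by triangulating from two views.

Run:
```python
from h import *
pw=dict(np.load("w1.npz"));w=cv2.imread("pics/w1.png")
c=cv2.HoughCircles(cv2.GaussianBlur(w[140:250,200:300],(0,0),1.2)[:,:,1],cv2.HOUGH_GRADIENT,1,30,param1=60,param2=12,minRadius=24,maxRadius=36)
print(None if c is None else c[0]+[200,140,0])
uw=(c[0][0][0]+200,c[0][0][1]+140)
print("onz",onz(pw,uw,.165).round(4))
ps=camera_params("side");s=cv2.imread("pics/side0.png")
big=cv2.resize(s[125:205,135:235],None,fx=6,fy=6,interpolation=cv2.INTER_NEAREST)
cv2.imwrite("pics/crop.png",big)
for uv in [(172,142),(172,144),(172.5,146)]: print(uv,tri((pw,uw),(ps,uv)).round(4))
print("pred side",proj(ps,(.524,.216,.165)).round(1),"pred wrist",proj(pw,(.524,.216,.165)).round(1))
# tub rim: blue outline quad
for n,f in(("scene","s1"),("side","side0")):
    p=camera_params(n);m=cv2.morphologyEx(blue(cv2.imread(f"pics/{f}.png")[:,:,::-1]),cv2.MORPH_CLOSE,np.ones((5,5)))
    k=max(cv2.findContours(m,0,1)[0],key=cv2.contourArea);h=cv2.convexHull(k)
    print(n,cv2.approxPolyDP(h,5,True)[:,0].tolist(),[onz(p,q,.06).round(3)[:2].tolist() for q in cv2.approxPolyDP(h,5,True)[:,0]])
```

```text
[[245.5        203.5         28.39999962]]
onz [0.5233 0.2164 0.165 ]
(172, 142) [0.5257 0.2172 0.1688]
(172, 144) [0.5258 0.2163 0.1643]
(172.5, 146) [0.5265 0.2154 0.1594]
pred side [170.3 144.5] pred wrist [245.6 204.5]
scene [[160, 212], [208, 303], [129, 347], [83, 248]] [[0.479, -0.122], [0.694, -0.183], [0.654, -0.334], [0.435, -0.282]]
side [[309, 295], [331, 383], [202, 383], [200, 307]] [[0.678, -0.174], [0.64, -0.326], [0.445, -0.249], [0.48, -0.122]]
```

View pics/crop.png

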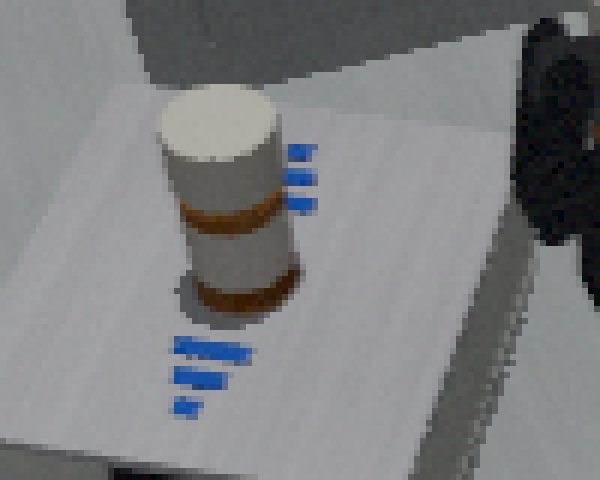

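The cap top is at (0.524, 0.216, 0.164), which matches the expected height, and the tub centre is about (0.5565, -0.228) with yaw -15°. I'll descend and grip.

```bash
python3 -m pendant '[[[0,-0.003,0.05],[0,0,-0.01]],[[0,-0.006,0.12],[0,0,-0.01]],[[0,-0.006,0.18],[0,0,-0.01]],[[0,-0.006,0.22],[0,0,-0.01]],[[0,-0.006,0.23],[0,0,-0.01]],[[0,-0.006,0.23],[0,0,-0.01]],[[0,-0.006,0.23],[0,0,-0.01]]]' 0
python3 -m pendant '[[[0,0,0],[0,0,0]],[[0,0,0],[0,0,0]],[[0,0,0],[0,0,0]],[[0,0,0],[0,0,0]],[[0,0,0],[0,0,0]],[[0,0,0],[0,0,0]],[[0,0,0],[0,0,0]],[[0,0,0],[0,0,0]]]' 1
python3 -c "
from station import *
s=get_state();print(s)"
```

```text
t: 2.38
tcp_pos: [0.5238, 0.2176, 0.3058]
eef_rot: [3.14, 0.001, 2.58]
ft_force: [-0.9, 0.3, 0.4]
opening: 0.0854
finger_force: 0.0
t: 3.38
tcp_pos: [0.5236, 0.2176, 0.3054]
eef_rot: [3.141, 0.001, 2.581]
ft_force: [-0.1, -0.5, 6.1]
opening: 0.0427
finger_force: 60.7
{'t': 3.375, 'joints': array([-0.26017641,  0.61519505, -0.2697531 ,  1.77970604,  0.22189881,
        0.77516372,  0.36815584]), 'joint_vel': array([ 4.83612338e-05,  2.52212862e-04,  3.55008645e-04,  3.30576676e-04,
       -7.43877978e-04,  7.48993553e-04,  1.16737724e-03]), 'tau': array([-2.33348971e-01, -3.94081986e+01, -2.45175742e+00, -1.21048710e+01,
       -4.74348909e-02, -2.32966491e-01, -9.34714590e-04]), 'tcp_pos': array([0.52355693, 0.21756916, 0.30537352]), 'eef_rot': array([3.14069625e+00, 7.83531722e-04, 2.58080609e+00]), 'ft_force': array([-0.14869846, -0.49291884,  6.07589547]), 'wrist_torque': array([-0.14599423,  0.09941713, -0.00136865]), 'finger_force': 60.68580865859985, 'opening': 0.0426801770307226}
```

```bash
python3 -m pendant '[[[0,0.01,0],[0.0145,0,0]],[[0,0.022,0.001],[0.032,0,0]],[[0,0.034,0.001],[0.049,0,0]],[[0,0.045,0.002],[0.065,0,0]],[[0,0.045,0.002],[0.065,0,0]],[[0,0.045,0.002],[0.065,0,0]]]'
python3 -c "
from station import *
s=get_state();print(s['wrist_torque'],s['ft_force'])"
```

```text
t: 4.12
tcp_pos: [0.5359, 0.2375, 0.3054]
eef_rot: [-3.042, 0.002, 2.581]
ft_force: [-1.3, -0.2, 9.3]
opening: 0.0429
finger_force: 61.6
[0.21270396 0.05300524 0.00837769] [-1.31833492 -0.24995211  9.32513379]
```

```bash
python3 -m pendant '[[[0,0.011,0],[0.016,0,0]],[[0,0.022,0.001],[0.032,0,0]],[[0,0.033,0.001],[0.048,0,0]],[[0,0.033,0.001],[0.048,0,0]],[[0,0.033,0.001],[0.048,0,0]],[[0,0.033,0.001],[0.048,0,0]]]'
python3 - <<'E'
from h import *
s=get_state();print(s['wrist_torque'],s['ft_force'])
p=camera_params("wrist");im=get_image("wrist");cv2.imwrite("pics/w2.png",im[:,:,::-1])
for a,u,v in blobs(blue(im),20): print(a,u,v,onz(p,(u,v),.085).round(4))
cv2.imwrite("pics/side2.png",get_image("side")[:,:,::-1])
E
```

```text
t: 4.88
tcp_pos: [0.5446, 0.2514, 0.3036]
eef_rot: [-2.967, 0.002, 2.581]
ft_force: [-1.6, -0.5, 11.8]
opening: 0.0427
finger_force: 61.8
[ 0.36164653  0.02022341 -0.05662103] [-1.59912109 -0.51026567 11.84922311]
451 182.4 217.8 [0.501  0.1804 0.085 ]
287 160.9 216.7 [0.4932 0.1676 0.085 ]
504 313.7 225.2 [0.5455 0.2522 0.085 ]
129 139.7 215.6 [0.4853 0.1547 0.085 ]
375 338.5 228.6 [0.5544 0.2641 0.085 ]
193 364.5 230.8 [0.5627 0.2767 0.085 ]
721 7.4 332.4 [ 0.5103 -0.0155  0.085 ]
```

View pics/side2.png

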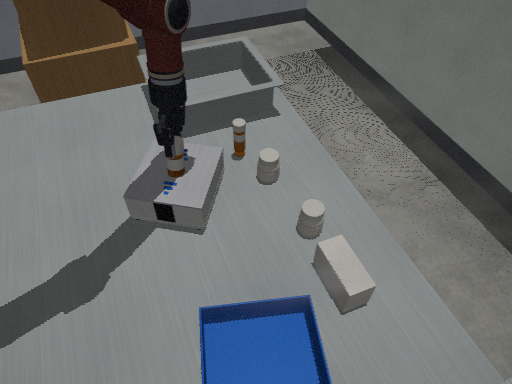

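The side view shows the block flat at (175,185) and the bars unmoved, with the vial leaning. I'll lean slightly further, to about 0.19 rad, and look closely at the vial's tilt.

```bash
python3 -m pendant '[[[0,0.004,0],[0.006,0,0]],[[0,0.008,0],[0.011,0,0]],[[0,0.008,0],[0.011,0,0]],[[0,0.008,0],[0.011,0,0]]]'
python3 - <<'E'
from h import *
s=get_state();print(s['wrist_torque'],s['ft_force'])
p=camera_params("wrist");im=get_image("wrist")
for a,u,v in blobs(blue(im),20): print(a,u,v,onz(p,(u,v),.085).round(4))
s=get_image("scene")[:,:,::-1];d=get_image("side")[:,:,::-1]
o=lambda i:cv2.resize(i,(390,600),interpolation=cv2.INTER_CUBIC)
cv2.imwrite("pics/c3.png",np.hstack([o(d[115:215,140:205]),o(s[80:180,255:320])]))
# expected side tilt: project axis for tilt 0.19 about mouth toward tool lean direction
ps=camera_params("side")
for th in(0,.1,.19):
    u=np.array([.547*np.sin(th),.837*np.sin(th),np.cos(th)]);m=np.array([.524,.216,.085])
    print(th,[((proj(ps,m+k*u)-[140,115])*6).round(0).tolist() for k in(.0,.025,.05)])
E
```

```text
t: 5.48
tcp_pos: [0.5465, 0.2543, 0.3029]
eef_rot: [-2.95, 0.001, 2.58]
ft_force: [-4.0, -3.1, 11.6]
opening: 0.0426
finger_force: 62.2
[ 0.77269488 -0.11690182 -0.12026435] [-3.99094217 -3.100263   11.60798807]
446 183.2 217.4 [0.501  0.1804 0.085 ]
285 162.0 216.2 [0.4932 0.1677 0.085 ]
513 314.1 225.6 [0.5455 0.2522 0.085 ]
126 141.1 215.0 [0.4853 0.1548 0.085 ]
381 339.0 229.3 [0.5545 0.264  0.085 ]
196 365.3 231.6 [0.5628 0.2767 0.085 ]
1022 9.0 327.5 [ 0.5076 -0.0162  0.085 ]
0 [[211.0, 332.0], [202.0, 285.0], [193.0, 237.0]]
0.1 [[211.0, 332.0], [205.0, 281.0], [198.0, 229.0]]
0.19 [[211.0, 332.0], [207.0, 278.0], [202.0, 223.0]]
```

View pics/c3.png

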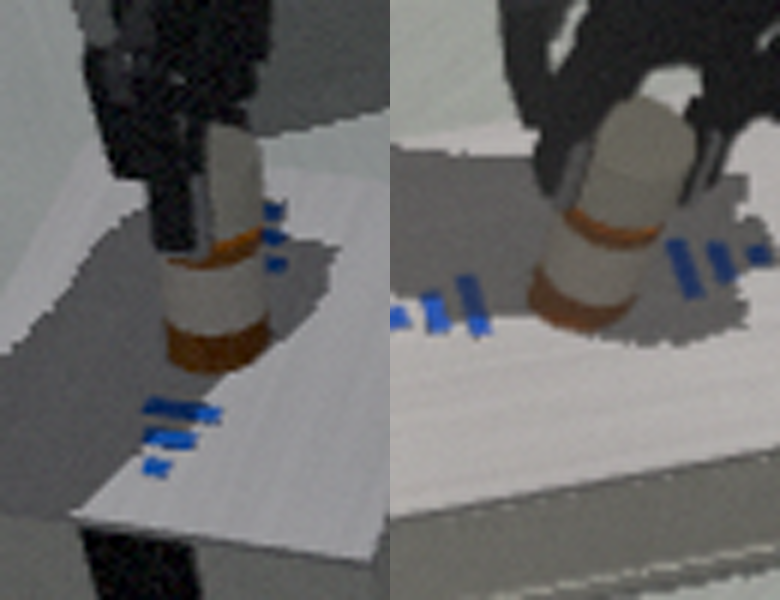

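Both crops show the vial leaning about 10° in the grip, and the wrist moment rises sharply, so that jaw is at its stop. Now I'll rock it the other way.

```bash
python3 -m pendant '[[[0,-0.022,0.0005],[-0.032,0,0]],[[0,-0.044,0.0022],[-0.0637,0,0]],[[0,-0.0635,0.0046],[-0.092,0,0]],[[0,-0.0833,0.008],[-0.121,0,0]],[[0,-0.105,0.0125],[-0.153,0,0]],[[0,-0.126,0.0184],[-0.1846,0,0]],[[0,-0.141,0.023],[-0.207,0,0]],[[0,-0.1553,0.0283],[-0.229,0,0]],[[0,-0.1553,0.0283],[-0.229,0,0]],[[0,-0.1553,0.0283],[-0.229,0,0]],[[0,-0.1553,0.0283],[-0.229,0,0]]]'
python3 - <<'E'
from h import *
s=get_state();print(s['wrist_torque'],s['ft_force'])
p=camera_params("wrist");im=get_image("wrist")
for a,u,v in blobs(blue(im),20): print(a,u,v,onz(p,(u,v),.085).round(4))
E
```

```text
t: 7.0
tcp_pos: [0.5039, 0.186, 0.304]
eef_rot: [2.981, 0.001, 2.581]
ft_force: [-5.3, -5.5, 20.5]
opening: 0.0427
finger_force: 63.2
[-1.3943138   1.19610573  0.10256408] [-5.27646439 -5.46188937 20.54667003]
450 313.6 218.6 [0.5463 0.2515 0.085 ]
526 182.0 224.6 [0.5006 0.1807 0.085 ]
286 335.3 217.8 [0.5546 0.2641 0.085 ]
136 356.6 216.9 [0.5628 0.2767 0.085 ]
382 157.0 227.4 [0.4934 0.1676 0.085 ]
194 131.0 228.9 [0.4854 0.1548 0.085 ]
```

```bash
python3 -m pendant '[[[0,-0.005,-0.002],[-0.007,0,0]],[[0,-0.01,-0.003],[-0.014,0,0]],[[0,-0.014,-0.003],[-0.02,0,0]],[[0,-0.014,-0.003],[-0.02,0,0]],[[0,-0.014,-0.003],[-0.02,0,0]],[[0,-0.014,-0.003],[-0.02,0,0]]]'
python3 - <<'E'
from h import *
s=get_state();print(s['wrist_torque'],s['ft_force'])
p=camera_params("wrist");im=get_image("wrist")
for a,u,v in blobs(blue(im),20): print(a,u,v,onz(p,(u,v),.085).round(4))
s=get_image("scene")[:,:,::-1];d=get_image("side")[:,:,::-1]
o=lambda i:cv2.resize(i,(390,600),interpolation=cv2.INTER_CUBIC)
cv2.imwrite("pics/c4.png",np.hstack([o(d[115:215,140:205]),o(s[80:180,255:320])]))
E
```

```text
t: 7.8
tcp_pos: [0.5003, 0.1804, 0.303]
eef_rot: [2.949, 0.0, 2.582]
ft_force: [-0.2, -2.0, 12.7]
opening: 0.0426
finger_force: 62.8
[-1.53472452  0.94792166  0.03773406] [-0.20869718 -1.985884   12.72336195]
441 312.6 218.6 [0.5465 0.2515 0.085 ]
525 181.8 225.6 [0.5005 0.1807 0.085 ]
278 333.9 217.4 [0.5546 0.2641 0.085 ]
127 354.7 216.2 [0.5628 0.2768 0.085 ]
382 156.7 228.4 [0.4932 0.1678 0.085 ]
198 130.5 230.5 [0.4854 0.1549 0.085 ]
```

View pics/c4.png

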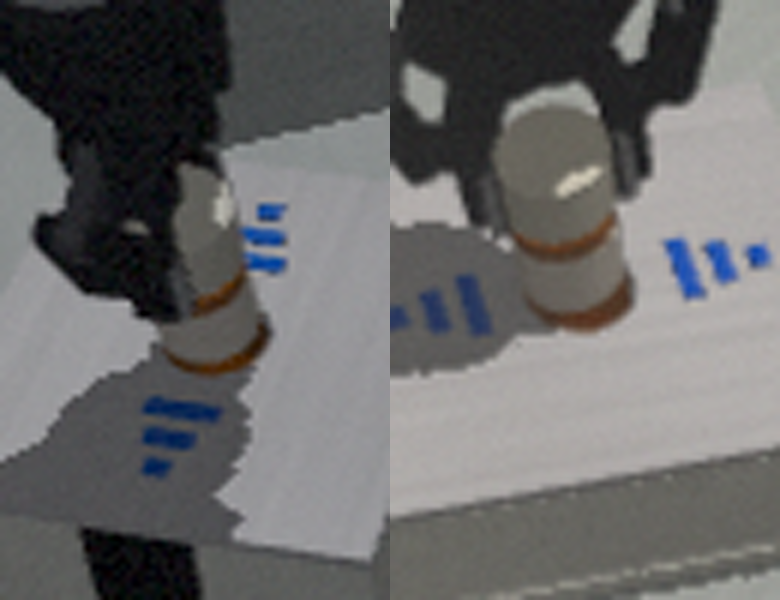

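The vial now leans firmly the other way and the block hasn't moved. I'll bring it upright and try a gentle pull.

```bash
python3 -m pendant '[[[0,0.021,0.001],[0.031,0,0]],[[0,0.042,0.002],[0.061,0,0]],[[0,0.063,0.005],[0.092,0,0]],[[0,0.084,0.008],[0.1225,0,0]],[[0,0.084,0.008],[0.1225,0,0]],[[0,0.084,0.008],[0.1225,0,0]]]'
python3 -m pendant '[[[0,0,-0.004],[0,0,0]],[[0,0,-0.008],[0,0,0]],[[0,0,-0.012],[0,0,0]],[[0,0,-0.016],[0,0,0]],[[0,0,-0.016],[0,0,0]],[[0,0,-0.016],[0,0,0]]]'
```

```text
t: 8.7
tcp_pos: [0.5222, 0.2159, 0.3057]
eef_rot: [3.14, -0.001, 2.581]
ft_force: [0.6, -0.4, -0.9]
opening: 0.0427
finger_force: 61.0
t: 9.45
tcp_pos: [0.5226, 0.2164, 0.3146]
eef_rot: [3.138, -0.0, 2.581]
ft_force: [-0.5, -0.3, -1.0]
opening: 0.0425
finger_force: 61.1
```

The pull takes almost no force, so the vial is free. Drawing it straight up.

```bash
python3 -m pendant '[[[0,0,-0.02],[0,0,0]],[[0,0,-0.05],[0,0,0]],[[0,0,-0.08],[0,0,0]],[[0,0,-0.12],[0,0,0]],[[0,0,-0.16],[0,0,0]],[[0,0,-0.2],[0,0,0]],[[0,0,-0.23],[0,0,0]],[[0,0,-0.24],[0,0,0]],[[0,0,-0.24],[0,0,0]]]'
python3 - <<'E'
from h import *
s=get_state();print(s["tcp_pos"],s["eef_rot"],s["ft_force"])
cv2.imwrite("pics/s5.png",np.hstack([get_image("scene")[60:360,50:400,::-1],get_image("side")[60:360,80:400,::-1]]))
from scipy.spatial.transform import Rotation as R
T=R.from_euler('xyz',s["eef_rot"]).as_matrix()
print((T.T@(np.array([.5565,-.228,s["tcp_pos"][2]])-s["tcp_pos"])/.5).round(3), proj(camera_params("scene"),s["tcp_pos"]-[0,0,.28]),proj(camera_params("side"),s["tcp_pos"]-[0,0,.28]))
E
```

```text
t: 10.58
tcp_pos: [0.5223, 0.2159, 0.4347]
eef_rot: [3.138, 0.0, 2.581]
ft_force: [-0.7, -0.7, -1.0]
opening: 0.0424
finger_force: 61.1
[0.52226926 0.21591997 0.43466462] [3.13767520e+00 9.39414082e-06 2.58085445e+00] [-0.68315903 -0.74522402 -0.99935959]
[-0.53  -0.715 -0.003] [287.31149967 106.59573116] [170.19184311 148.26305402]
```

View pics/s5.png

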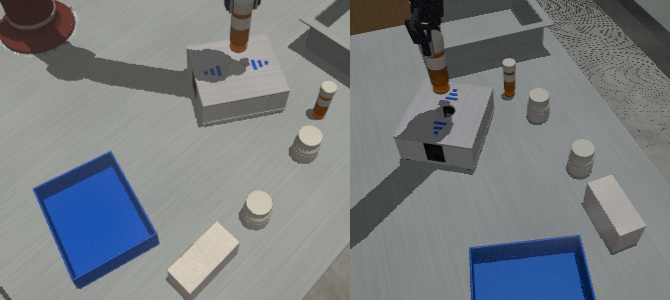

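The vial is out and upright, and the block is flat. Carrying it over the tub now.

```bash
python3 -m pendant '[[[-0.02,-0.027,0],[0,0,0]],[[-0.06,-0.08,0],[0,0,0]],[[-0.11,-0.148,0],[0,0,0]],[[-0.165,-0.222,0],[0,0,0]],[[-0.22,-0.297,0],[0,0,0]],[[-0.275,-0.371,0],[0,0,0]],[[-0.33,-0.445,0],[0,0,0]],[[-0.385,-0.519,0],[0,0,0]],[[-0.44,-0.594,0],[0,0,0]],[[-0.49,-0.661,0],[0,0,0]],[[-0.52,-0.702,0],[0,0,0]],[[-0.53,-0.715,0],[0,0,0]]]'
python3 -m pendant '[[[0,0,0],[0,0,0]],[[0,0,0],[0,0,0]],[[0,0,0],[0,0,0]]]'
python3 - <<'E'
from h import *
s=get_state();print(s["tcp_pos"],s["eef_rot"],s["joints"].round(2))
d=get_image("side")[:,:,::-1];c=get_image("scene")[:,:,::-1]
cv2.imwrite("pics/s6.png",np.hstack([cv2.resize(c[150:370,50:250],(400,440)),cv2.resize(d[184:384,170:370],(400,440))]))
print(proj(camera_params("scene"),s["tcp_pos"]-[0,0,.28]))
E
```

```text
t: 12.18
tcp_pos: [0.5555, -0.2311, 0.4323]
eef_rot: [3.14, -0.001, 2.576]
ft_force: [0.4, 0.0, -1.3]
opening: 0.0429
finger_force: 61.1
t: 12.55
tcp_pos: [0.5569, -0.2262, 0.4333]
eef_rot: [3.137, -0.0, 2.583]
ft_force: [0.0, 0.5, -0.6]
opening: 0.0424
finger_force: 61.1
[ 0.55689109 -0.22621788  0.4333346 ] [ 3.13706900e+00 -2.42092883e-04  2.58335319e+00] [ 0.5   0.52 -0.24  1.53  0.13  1.11  1.25]
[132.85315239 249.4596152 ]
```

View pics/s6.png

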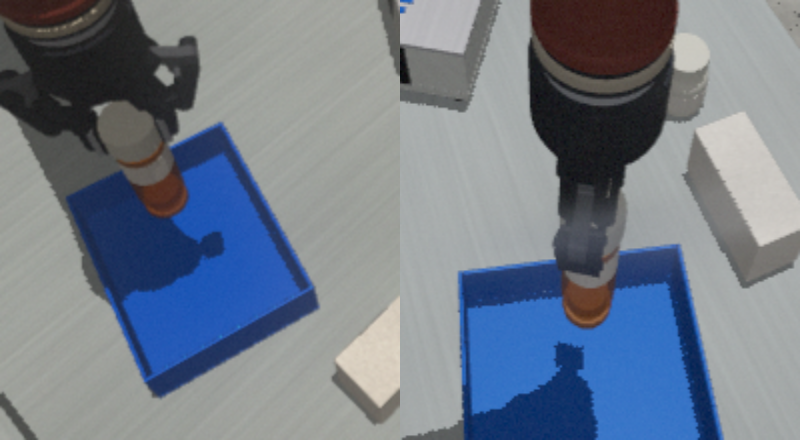

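The vial hangs upright over the tub, with its foot at about (133,252) in the scene view, which fits the projection. Lowering it.

```bash
python3 -m pendant '[[[0,0,0.02],[0,0,0]],[[0,0,0.06],[0,0,0]],[[0,0,0.1],[0,0,0]],[[0,0,0.14],[0,0,0]],[[0,0,0.18],[0,0,0]],[[0,0,0.22],[0,0,0]],[[0,0,0.25],[0,0,0]],[[0,0,0.27],[0,0,0]],[[0,0,0.282],[0,0,0]],[[0,0,0.282],[0,0,0]],[[0,0,0.282],[0,0,0]]]'
python3 -m pendant '[[[0,0,0.002],[0,0,0]],[[0,0,0.004],[0,0,0]],[[0,0,0.006],[0,0,0]],[[0,0,0.008],[0,0,0]],[[0,0,0.01],[0,0,0]],[[0,0,0.01],[0,0,0]],[[0,0,0.01],[0,0,0]]]'
```

```text
t: 14.02
tcp_pos: [0.5572, -0.2273, 0.2928]
eef_rot: [3.137, 0.001, 2.581]
ft_force: [-0.7, 0.0, -1.2]
opening: 0.0424
finger_force: 61.1
t: 14.9
tcp_pos: [0.557, -0.2272, 0.2872]
eef_rot: [3.138, -0.0, 2.581]
ft_force: [-0.4, 1.0, -1.6]
opening: 0.0425
finger_force: 61.1
```

No contact yet, so I'll creep further down, 1 mm per row.

```bash
python3 -m pendant '[[[0,0,0.002],[0,0,0]],[[0,0,0.004],[0,0,0]],[[0,0,0.006],[0,0,0]],[[0,0,0.006],[0,0,0]],[[0,0,0.006],[0,0,0]]]'
```

```text
t: 15.52
tcp_pos: [0.557, -0.2272, 0.2844]
eef_rot: [3.138, 0.0, 2.581]
ft_force: [-0.4, 0.4, 1.2]
opening: 0.0428
finger_force: 61.5
```

```bash
python3 -m pendant '[[[0,0,0.001],[0,0,0]],[[0,0,0.002],[0,0,0]],[[0,0,0.002],[0,0,0]],[[0,0,0.002],[0,0,0]]]'
```

```text
t: 16.02
tcp_pos: [0.5572, -0.2273, 0.2844]
eef_rot: [3.138, 0.001, 2.581]
ft_force: [-1.2, 0.7, 6.8]
opening: 0.0428
finger_force: 61.9
```

The vial is on the floor of the tub. Releasing and retreating straight up.

```bash
python3 -m pendant '[[[0,0,0],[0,0,0]],[[0,0,0],[0,0,0]],[[0,0,0],[0,0,0]],[[0,0,0],[0,0,0]],[[0,0,0],[0,0,0]],[[0,0,0],[0,0,0]]]' 0
python3 -m pendant '[[[0,0,-0.02],[0,0,0]],[[0,0,-0.05],[0,0,0]],[[0,0,-0.1],[0,0,0]],[[0,0,-0.16],[0,0,0]],[[0,0,-0.22],[0,0,0]],[[0,0,-0.28],[0,0,0]],[[0,0,-0.3],[0,0,0]],[[0,0,-0.3],[0,0,0]],[[0,0,-0.3],[0,0,0]]]'
python3 - <<'E'
from h import *
cv2.imwrite("pics/s7.png",np.hstack([get_image("scene")[60:360,50:400,::-1],get_image("side")[84:384,80:400,::-1]]))
E
```

```text
t: 16.77
tcp_pos: [0.557, -0.2272, 0.2831]
eef_rot: [3.138, -0.0, 2.581]
ft_force: [-0.6, 0.2, 0.3]
opening: 0.0852
finger_force: 0.0
t: 17.9
tcp_pos: [0.5563, -0.2277, 0.4319]
eef_rot: [3.138, -0.003, 2.581]
ft_force: [0.4, 0.1, -0.6]
opening: 0.0854
finger_force: 0.0
```

View pics/s7.png

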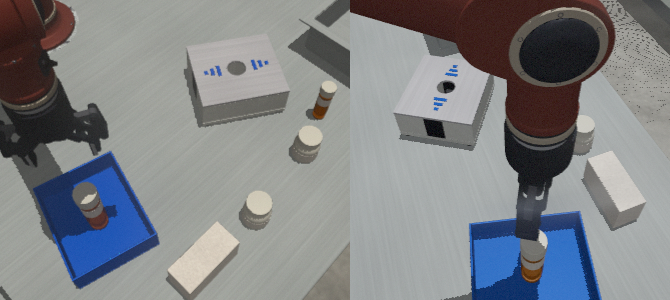

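The vial stands upright in the middle of the tub, the block is flat, the jars and carton are where they were, and the gripper is clear. Handing in.

```bash
python3 -c "
from station import *
print(close_job())"
```

```text
the job is handed in; nothing more can be done
None
```

I rocked the vial free both ways, drew it straight up and set it upright in the blue tub, leaving the block flat and the jars and carton untouched; the job was handed in at about 18 s, but no verdict was returned.

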